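# Snap the carrying handle onto the tray tower

### The arm

A 7-joint arm with a two-finger parallel gripper is mounted at the origin on the work surface. World frame = base frame: x ahead of the robot, y to its left, z up, the work surface at z = 0. Lengths are in m, angles in degrees, forces in N, time in s.
With the tool pointing down it reaches from about 0.425 to 0.975 m from the base axis. Payload 16.7 kg.
Tool frame: the origin (TCP) lies midway between the tips of the shut fingers; the grasp point (between the pads) lies 19 mm behind it; z points along the fingers, y is the direction in which the jaws open and shut (so a half turn about z gives the same grasp; the last joint's range is limited). The gripper opens to 85 mm and grips with 20 to 120 N. Pads are 22 mm wide; open, the fingers measure 114 mm over their backs; the gripper's body (76 mm by 85 mm) begins 54 mm behind the grasp point. The pads swing forward as they close: fully open they stand 13 mm farther back than shut.
Start: joints at [-75.716, 24.414, 4.234, 92.017, -1.954, 63.644, -3.845], TCP at [0.262, 0.622, 0.231] pointing down, gripper open.
Joint ranges: [-163.25, 163.25], [-28.42, 122.38], [-70.27, 78.77], [12.13, 141.07], [-58.53, 238.53], [9.26, 117.41], [-156.51, 156.51]. Speed limits (degrees/s): [108.29, 108.29, 136.94, 136.94, 172.46, 172.46, 172.46].

### API

Orientations are given as a 3x3 rotation matrix whose columns are the frame's x, y, z axes.
In Python, from cell import * gives the robot as it stands. The module is installed in compiled form; this text tells all that it offers.
- The arm moves only by the tool play_rows, never from a script. Its argument "moves" is a list of rows, each an object with "twist": the turn, a rotation vector about the tool's x, y, z in degrees, a list of three; "travel": the shift along the tool's x, y, z in m, a list of three; "grip": the closure, from 0 (fully open) to 1 (shut). In form: [{"twist": [wx, wy, wz], "travel": [x, y, z], "grip": grip}, ...]. A call has 1 to 20 rows; each row shifts and turns the commanded pose from where the row before left it, along the tool's axes as they then stand; what a row does not reach is not made up. A row lasts 1/12 s, in which the tool goes at most 41.7 mm and 7.16 degrees, less where a joint would pass 70% of its speed; a pose out of reach is approached as far as the arm can. A call is refused whole if a number of a shift passes 0.0417 or a number of a turn 7.16, either way. A call with a gripper value outside its range is refused whole. The fingers move at their own pace and stop on an object; "newtons" is the grip in N (left out, the last holds). Time passes only in rows, so rows that do not move let the fingers close. It gives the time, the measured TCP pose, the force and the opening at its end, in the units of the state.
- observe(): the state, without advancing time (a new reading comes with each control period).
- get_image(name): name is "scene" or "top" or "wrist"; returns a dict with "image" (480x640x3 uint8, blue, green, red), "range_z" (480x640 float32, m along the optical axis (not along the pixel's ray), 0 where there is no reading), "K" (3x3 intrinsics, pixels), "D" ([k1, k2, p1, p2, k3] as OpenCV has them; the pictures are not rectified), "R" (3x3) and "t" (3): a world point X has camera coordinates R X + t; the wrist camera has in their place "hand_eye" (4x4, takes a point from camera to tool coordinates, whose origin is the TCP and whose axes are the flange's). Camera axes: x right, y down, z forward; pixel columns grow to the right and rows downward; lengths in m; the calibration is good to about 2 mm. A picture is of the moment at which its call begins: read the wrist's pose just before it.
- job_done(): hands the job in, once; it reports no verdict.
The state is a dict: "time": time; "joints": joint angles; "qvel": joint speeds; "joint_efforts": joint torques, N m; "position": TCP position; "eef_rot": TCP orientation; "ft_force": force on the tool from outside, world axes, zero at the start; "moment": the same for the moment, N m; "grip_width": opening from 0.0 (shut) to 1.0 (fully open).
Only numpy, scipy, OpenCV 4.12 (cv2) and the standard library are available. Lean on these libraries where they do the work, as an engineer would, in place of code of your own. Each camera call takes 0.05 s, during which the arm holds its last target.

### The job

Take the orange carrying handle out of its wooden rest and push its hook gently down over the brass pin on top of the green tray tower until the red safety latch has snapped shut behind the pin. Then pull up on the handle, firmly but not hard, for about a second to prove that the latch holds on the pin, lower it back fully home and let go. Leave the forceps, nail clipper, pill tub and cup where they are.

Things in the scene. Friction and masses are not known exactly. Their poses are not given: they have to be found in the camera images.
- hook_grip (a point): Centre of the loose handle's orange grip, 50 (x) x 24 (y) x 38 mm (z): pinch it from above across the 24 mm. 0.19 to 0.3 kg. Under it a steel flange 44 x 48 mm (y), its underside 30 mm below this point, then the hook. It starts upright in the wooden rest, flange on the rest's cheeks; lift it straight up by over 60 mm to clear them.
- hook_tips (a point): Point midway between the hook's jaw tips, 82 mm below the grip's centre, same axes. The flat steel hook, 44 mm wide (x) and 14 mm thick (y), opens straight down: its mouth is 26 mm wide (x), 18 mm in the throat. Either way round (half turn about z) suits the pin.
- hook_latch (a joint): Red sprung latch across the hook's mouth, 10 mm above the tips; rad: 0 shut (level), to 1.55 folded up into the mouth. Pushing over the pin folds it up past 1 rad (peaks of up to 11 N); it snaps to 0 below the pin just before the flange lands on the clevis. If then pulled up, the handle rises 22 mm freely before the shut latch meets the pin; the pull there must be over 4 N.
- tower: Fixed tower of three green trays 200 (x) x 160 mm (y), top rim 130 mm high; origin under its centre, z up. A steel clevis stands in the middle of the top tray: two cheeks 50 mm long (x) with rounded tops, 18 mm apart (y -9 to 9 mm), crossed by a brass pin 12 mm thick along y at x = 0. Hook and tower must never press or pull on one another with over 25 N.
- clevis_low (a point): Point on the tower's axis, 156 mm above its origin: the pin's centre at the lowest setting of the telescopic clevis. The clevis is clamped 0 to 25 mm higher; how much is not measured: feel for it. Cheek tops are 12 mm above the pin's centre. Fully home, the flange rests on both cheek tops and the grip's centre is 44 mm above the pin's centre. The hook's x goes along the tower's x or opposite.
- rest: Fixed wooden rest, base 70 x 70 mm, two cheeks reaching 62 mm high along x with a 22 mm gap; origin under its centre. The handle stands in it at the same yaw.
- forceps: Steel forceps 100 mm long, 6 mm high, loose in the top tray on the tower's +y side; origin under its middle.
- clipper: Steel nail clipper 55 mm long, 12 mm high, loose in the top tray on the tower's -y side; origin under its middle.
- tub: White plastic pill tub, 48 mm across, 65 mm high, loose on the shelf; origin under its centre.
- cup: White ceramic cup, 72 mm across, 75 mm high, loose on the shelf; origin under its centre.
Things that resemble listed ones, but are neither listed nor needed, are in the scene too. What is shaped like the part that bears hook_grip but turquoise is not meant.

How it is judged (in metres and radians):
On the way, in this order (a step that is already met when the one before it is completed fails the run):
1. the handle is lifted out of its rest (z of hook_grip in the frame of rest above 0.155 m and contact force between hook and rest below 0.1 N), for 0.1 s.
2. the hook is over the pin with the latch shut below the pin (z of hook_grip in the frame of tower below 0.233 m and value of joint hook_latch below 0.12 rad and x of hook_grip in the frame of tower between -0.012 and 0.012 m and y of hook_grip in the frame of tower between -0.008 and 0.008 m), for 0.1 s.
3. the handle is pulled up so that the shut latch bears on the pin with over 4 N (contact force between hook_latch and tower above 4 N and value of joint hook_latch below 0.12 rad), for 0.3 s.
At the end, for the whole second after the job is handed in: The handle stands at rest on the clevis, upright within 0.1 rad, its grip centre on the tower's axis within 10 mm along x and 6 mm along y and 195 to 229 mm above the tower's origin, with the latch shut (under 0.12 rad) below the pin (value of joint hook_latch below 0.12 rad and z of hook_grip in the frame of tower between 0.195 and 0.229 m and x of hook_grip in the frame of tower between -0.01 and 0.01 m and y of hook_grip in the frame of tower between -0.006 and 0.006 m and angle between hook_grip's own z axis and vertical below 0.1 rad and linear speed of hook below 0.02 m/s); the robot touches nothing.
It fails at once if hook and tower press or pull on one another with over 25 N (contact force between hook and tower above 25 N).
It fails at once if the forceps are moved by over 15 mm (distance of forceps from where it was at the start of the episode above 0.015 m).
It fails at once if the nail clipper is moved by over 15 mm (distance of clipper from where it was at the start of the episode above 0.015 m).
It fails at once if the tub is moved by over 15 mm (distance of tub from where it was at the start of the episode above 0.015 m).
It fails at once if the cup is moved by over 15 mm (distance of cup from where it was at the start of the episode above 0.015 m).
It also fails if it takes over 67 s, if anything falls off the work surface, if the arm or the gripper's body presses on something with over 40 N, if the wrist force passes 120 N, or if a joint passes its speed limit or range.

## Working session

There is one attempt and no reset: what is moved stays moved. The work goes in short steps, Python scripts to look and compute and a tool call to move; the robot and the scene stay as the last step left them, time stands still between calls to the robot, and variables do not carry over. Pictures are saved under pics/ and viewed, and the job is handed in when it is done.

Besides the shell and the picture viewer there is one more tool, called after ">>>" by a JSON object that holds its "method" and its "body". play_rows: Moves the arm, as the interface text tells. Its arguments: {"type":"object","properties":{"moves":{"type":"array","items":{"type":"object","properties":{"twist":{"type":"array","items":{"type":"number"}},"travel":{"type":"array","items":{"type":"number"}},"grip":{"type":"number"}}}},"newtons":{"type":"number"}},"required":["moves"]}

```bash
mkdir -p pics; ls; cat > h.py <<'E'
from cell import *
import numpy as np, cv2, pickle
def snap(n,tag):
    g=get_image(n); cv2.imwrite(f'pics/{tag}.png',g['image']); pickle.dump(g,open(f'{tag}.pkl','wb')); return g
def load(tag): return pickle.load(open(f'{tag}.pkl','rb'))
def cloud(g):
    h,w=g['range_z'].shape
    u,v=np.meshgrid(np.arange(w),np.arange(h))
    p=cv2.undistortPoints(np.stack([u,v],-1).reshape(-1,1,2).astype(np.float64),g['K'],np.array(g['D'])).reshape(h,w,2)
    z=g['range_z']; P=np.dstack([p[...,0]*z,p[...,1]*z,z])
    R=np.array(g['R']);t=np.array(g['t'])
    W=(P-t)@R; W[z==0]=np.nan
    return W
E
python3 - <<'E'
from h import *
print(observe())
for n in ['scene','top','wrist']:
    g=snap(n,n+'0'); print(n,g['K'],g['D'],g.get('R'),g.get('t'),g.get('hand_eye'))
E
```

```text
pics
{'time': 0.0, 'joints': array([-75.71565777,  24.44976842,   4.2313882 ,  92.05211506,
        -1.9525416 ,  63.64608133,  -3.8437187 ]), 'qvel': array([-0.01380916,  0.08579864,  0.04134859, -0.07193877,  0.07880335,
       -0.05233998, -0.10562112]), 'joint_efforts': array([ 1.27547715e-03, -9.49843597e+01,  3.76143560e+00, -4.63547945e+01,
        1.91483041e-02,  1.01107755e-02, -1.24135011e-05]), 'position': array([0.26198715, 0.62162576, 0.23061025]), 'eef_rot': array([[-9.21520968e-01,  3.88328395e-01, -4.03888542e-04],
       [ 3.88328588e-01,  9.21520114e-01, -1.26017862e-03],
       [-1.17171726e-04, -1.31812249e-03, -9.99999124e-01]]), 'ft_force': array([ 0.02453116, -0.62132909, -0.93973978]), 'moment': array([ 0.00868735, -0.00913214,  0.04413632]), 'grip_width': 0.9943229772181318}
scene [[460.92645064   0.         317.58439999]
 [  0.         460.92645064 239.62481499]
 [  0.           0.           1.        ]] [-0.02629979  0.          0.          0.          0.        ] [[-0.36997157  0.92887622  0.01760697]
 [ 0.62747595  0.26380999 -0.73258325]
 [-0.68512405 -
[... 185 characters left out ...]
 1.        ]] [0.0356245 0.        0.        0.        0.       ] [[ 0.00316255 -0.99990905  0.0131108 ]
 [-0.99491033 -0.00446667 -0.10066524]
 [ 0.10071465 -0.01272571 -0.99483396]] [-0.03949253  0.54279426  0.91864783] None
wrist [[405.51231067   0.         322.79279914]
 [  0.         405.51231067 243.20281815]
 [  0.           0.           1.        ]] [-0.08824908  0.          0.          0.          0.        ] None None [[-6.43518055e-04 -9.61712663e-01 -2.74059007e-01  6.97860494e-02]
 [ 9.99999668e-01 -7.55946487e-04  3.04625887e-04 -3.29573527e-04]
 [-5.00136516e-04 -2.74058720e-01  9.61712830e-01 -1.42058671e-01]
 [ 0.00000000e+00  0.00000000e+00  0.00000000e+00  1.00000000e+00]]
```

View pics/scene0.png

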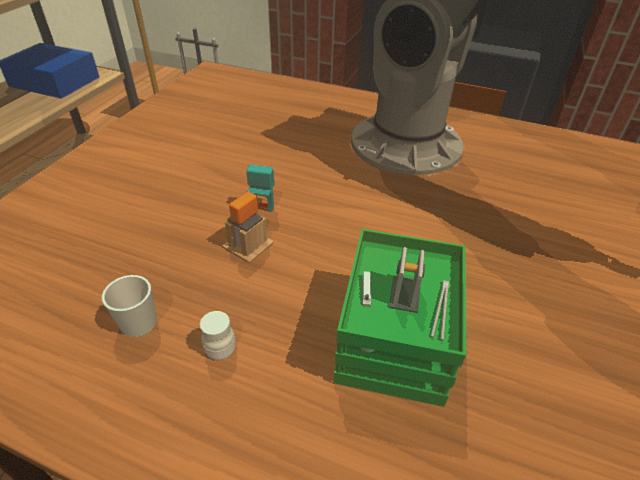

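View pics/top0.png

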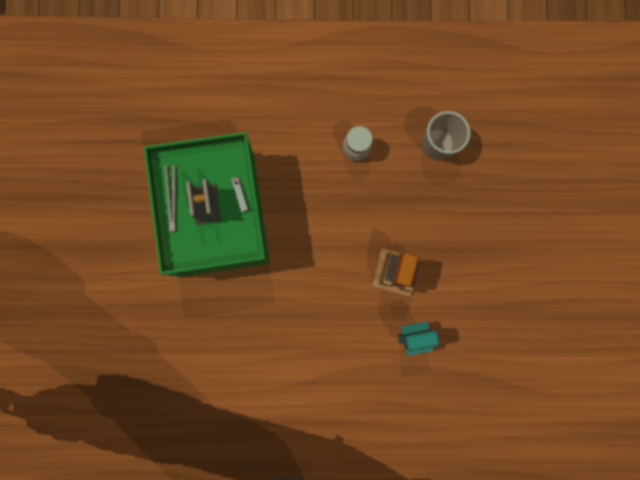

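View pics/wrist0.png

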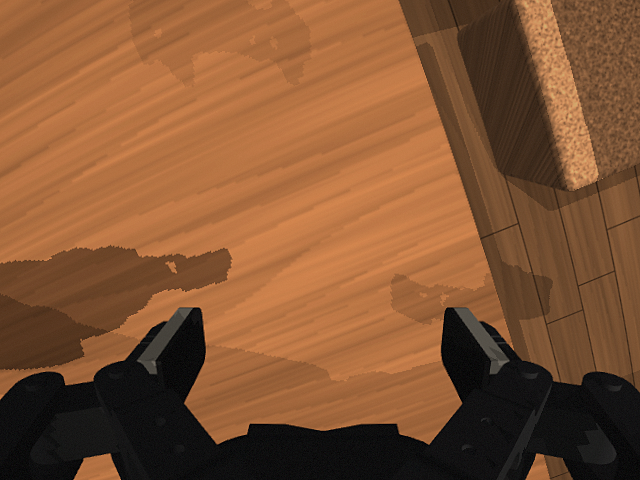

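The scene view shows the orange handle in its rest at (243,210), the turquoise look-alike beside it at (262,185), and the tower's clevis at (408,275). The clipper is at (367,288), forceps (440,310), tub (218,335) and cup (130,305). In the top view the orange grip is at (407,269), turquoise at (420,338) and the pin at (200,198). The only thing I could mistake for the handle is the turquoise part, so I choose the orange one.

```bash
python3 - <<'E'
from h import *
s=load('scene0');t=load('top0')
cv2.imwrite('pics/crop1.png',np.hstack([cv2.resize(s['image'][150:270,200:300],(400,480),interpolation=2),cv2.resize(t['image'][230:370,350:460],(377,480),interpolation=2)]))
cv2.imwrite('pics/crop2.png',np.hstack([cv2.resize(s['image'][225:405,330:475],(387,480),interpolation=2),cv2.resize(t['image'][130:280,140:275],(400,444),interpolation=2)[:444].repeat(1,0) if 0 else cv2.resize(t['image'][130:280,140:275],(400,480),interpolation=2)]))
for n,g in (('scene',s),('top',t)):
    W=cloud(g); hsv=cv2.cvtColor(g['image'],cv2.COLOR_BGR2HSV); H,S,V=cv2.split(hsv)
    def rep(nm,m,zf=None):
        m=m&~np.isnan(W[...,0])
        P=W[m]
        if len(P)<5: print(n,nm,len(P));return
        zt=np.percentile(P[:,2],97); 
        T=P[abs(P[:,2]-zt)<0.004]
        r=cv2.minAreaRect((T[:,:2]*1000).astype(np.float32))
        print(n,nm,len(P),len(T),'ztop',zt.round(4),'mean',T.mean(0).round(4),'rect',np.round(r[0],1),np.round(r[1],1),round(r[2],1))
    roi=np.zeros(H.shape,bool)
    if n=='scene': roi[180:235,225:265]=1
    else: roi[240:300,375:425]=1
    rep('orange',roi&(S>190)&(H>5)&(H<16)&(V>140))
    roi[:]=0
    # green tower rim
    rep('green',(H>45)&(H<75)&(S>120)&(W[...,0]>0.2)&(W[...,2]>0.05))
    if n=='scene': roi[225:405,330:475]=1
    else: roi[130:280,140:275]=1
    rep('pinor',roi&(S>150)&(H>8)&(H<28)&(W[...,2]>0.13))
    m=roi&(S<110)&(W[...,2]>0.13); rep('steel',m)
    # world of selected
E
```

```text
scene orange 454 167 ztop 0.1125 mean [ 0.49   -0.1911  0.1111] rect [ 489.5 -191.2] [23.2 48.4] 73.4
scene green 13863 1465 ztop 0.1307 mean [0.6099 0.1284 0.1299] rect [589.3 124.2] [204.1 160.1] 8.9
scene pinor 96 74 ztop 0.1704 mean [0.5913 0.1246 0.1687] rect [591.3 124.6] [10.1 16.2] 14.4
scene steel 587 251 ztop 0.1766 mean [0.5904 0.124  0.1751] rect [588.6 124.2] [52.1 30.2] 9.2
top orange 128 99 ztop 0.1134 mean [ 0.4883 -0.1909  0.1113] rect [ 487.4 -189.4] [20.4 46. ] 75.3
top green 11848 1237 ztop 0.1309 mean [0.587  0.1243 0.13  ] rect [587.8 125. ] [200.1 159.8] 8.8
top pinor 82 53 ztop 0.1715 mean [0.5875 0.1259 0.1692] rect [587.1 125.8] [10.  14.8] 9.3
top steel 571 257 ztop 0.1768 mean [0.5876 0.1248 0.1749] rect [587.6 124.7] [49.8 29.9] 8.7
```

```bash
python3 - <<'E'
from h import *
t=load('top0');W=cloud(t);np.set_printoptions(linewidth=200,suppress=True,precision=3)
for r in range(176,226,4): print(r,[tuple((W[r,c]*1000).round(0)) for c in range(184,224,5)])
E
```

```text
176 [(np.float64(633.0), np.float64(161.0), np.float64(106.0)), (np.float64(633.0), np.float64(152.0), np.float64(108.0)), (np.float64(633.0), np.float64(145.0), np.float64(106.0)), (np.float64(633.0), np.float64(136.0), np.float64(110.0)), (np.float64(633.0), np.float64(129.0), np.float64(110.0)), (np.float64(633.0), np.float64(121.0), np.float64(107.0)), (np.float64(634.0), np.float64(114.0), np.float64(106.0)), (np.float64(633.0), np.float64(105.0), np.float64(109.0))]
180 [(np.float64(626.0), np.float64(160.0), np.float64(109.0)), (np.float64(627.0), np.float64(153.0), np.float64(107.0)), (np.float64(626.0), np.float64(144.0), np.float64(108.0)), (np.float64(626.0), np.float64(137.0), np.float64(109.0)), (np.float64(613.0), np.float64(117.0), np.float64(174.0)), (np.float64(627.0), np.float64(121.0), np.float64(106.0)), (np.float64(627.0), np.float64(113.0), np.float64(106.0)), (np.float64(627.0), np.float64(105.0), np.float64(108.0))]
184 [(np.float64(620.0), np.float64(160.0), np.float64(108.0)), (np.float64(607.0), np.float64(138.0), np.float64(175.0)), (np.float64(620.0), np.
[... 4400 characters left out ...]
562.0), np.float64(126.0), np.float64(114.0)), (np.float64(563.0), np.float64(119.0), np.float64(110.0)), (np.float64(562.0), np.float64(111.0), np.float64(112.0)), (np.float64(563.0), np.float64(104.0), np.float64(111.0))]
224 [(np.float64(557.0), np.float64(160.0), np.float64(103.0)), (np.float64(556.0), np.float64(150.0), np.float64(109.0)), (np.float64(557.0), np.float64(143.0), np.float64(108.0)), (np.float64(556.0), np.float64(135.0), np.float64(111.0)), (np.float64(557.0), np.float64(127.0), np.float64(108.0)), (np.float64(556.0), np.float64(119.0), np.float64(110.0)), (np.float64(557.0), np.float64(112.0), np.float64(109.0)), (np.float64(557.0), np.float64(104.0), np.float64(109.0))]
```

```bash
echo
```

```text
(no output)
```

View pics/crop1.png

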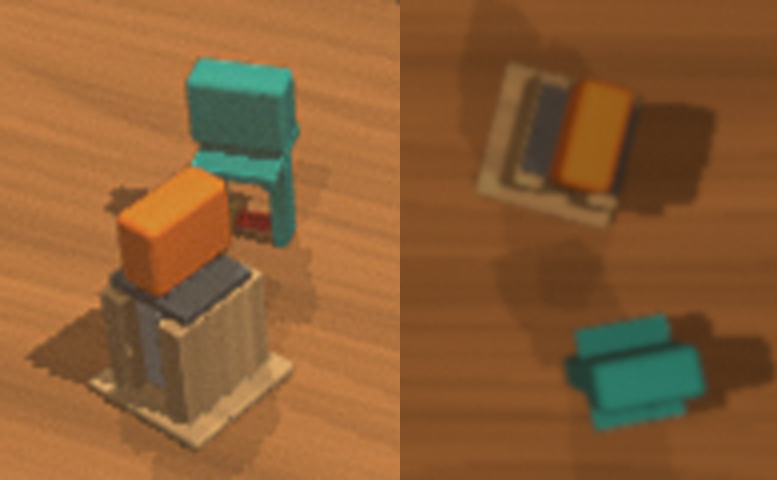

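View pics/crop2.png

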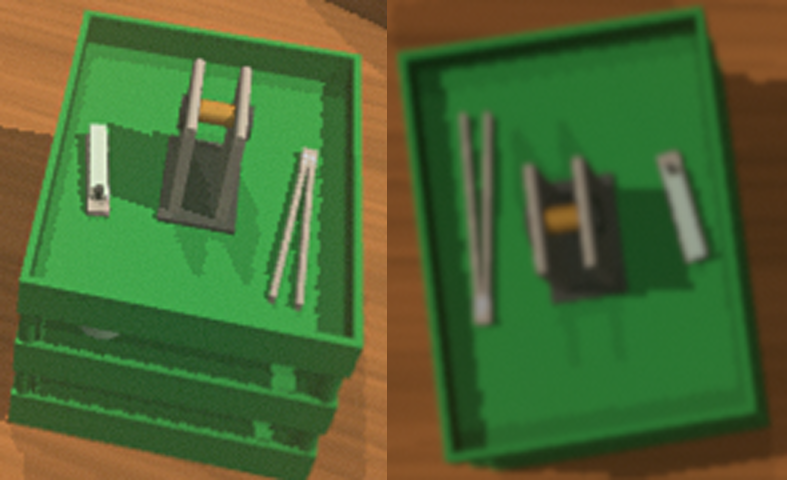

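The crops show the orange handle in the wooden rest, with the turquoise part standing free. The handle sits at (0.488, -0.190), yaw about -16°, with its top at 0.111. The tower is at (0.588, 0.1247), yaw 8.8°. Its cheek tops are at about 0.1765, so the pin's centre is at about 0.1645. I'll go over the handle with a detour outward.

>>> {"method": "play_rows", "body": {"moves": [{"twist":[0,0,-7.1],"travel":[0,0,0],"grip":0},{"twist":[0,0,0],"travel":[-0.0315,-0.0225,0],"grip":0},{"twist":[0,0,0],"travel":[-0.0315,-0.0225,0],"grip":0},{"twist":[0,0,0],"travel":[-0.0315,-0.0225,0],"grip":0},{"twist":[0,0,0],"travel":[-0.0315,-0.0225,0],"grip":0},{"twist":[0,0,0],"travel":[-0.0315,-0.0225,0],"grip":0},{"twist":[0,0,0],"travel":[-0.0315,-0.0225,0],"grip":0},{"twist":[0,0,0],"travel":[-0.0315,-0.0225,0],"grip":0},{"twist":[0,0,0],"travel":[-0.0315,-0.0225,0],"grip":0},{"twist":[0,0,0],"travel":[-0.0315,-0.0225,0],"grip":0},{"twist":[0,0,0],"travel":[0,0,-0.02],"grip":0}]}}

```text
time: 1.07
position: [0.4837, 0.3418, 0.2485]
eef_rot: [[-0.96, 0.28, -0.002], [0.28, 0.96, -0.006], [0.0, -0.006, -1.0]]
ft_force: [0.5, -0.8, 0.4]
grip_width: 1.002
```

>>> {"method": "play_rows", "body": {"moves": [{"twist":[0,0,0],"travel":[-0.011,-0.037,0],"grip":0},{"twist":[0,0,0],"travel":[-0.011,-0.037,0],"grip":0},{"twist":[0,0,0],"travel":[-0.011,-0.037,0],"grip":0},{"twist":[0,0,0],"travel":[-0.011,-0.037,0],"grip":0},{"twist":[0,0,0],"travel":[-0.011,-0.037,0],"grip":0},{"twist":[0,0,0],"travel":[-0.011,-0.037,0],"grip":0},{"twist":[0,0,0],"travel":[-0.011,-0.037,0],"grip":0},{"twist":[0,0,0],"travel":[-0.011,-0.037,0],"grip":0},{"twist":[0,0,0],"travel":[-0.011,-0.037,0],"grip":0},{"twist":[0,0,0],"travel":[-0.011,-0.037,0],"grip":0},{"twist":[0,0,0],"travel":[-0.011,-0.037,0],"grip":0},{"twist":[0,0,0],"travel":[-0.011,-0.037,0],"grip":0},{"twist":[0,0,0],"travel":[-0.011,-0.037,0],"grip":0},{"twist":[0,0,0],"travel":[-0.011,-0.037,0],"grip":0},{"twist":[0,0,0],"travel":[0,0,0],"grip":0},{"twist":[0,0,0],"travel":[0,0,0],"grip":0}]}}

```text
time: 2.4
position: [0.487, -0.1924, 0.2512]
eef_rot: [[-0.961, 0.275, -0.001], [0.275, 0.961, -0.001], [0.0, -0.001, -1.0]]
ft_force: [0.7, 1.0, -0.8]
grip_width: 0.997
```

```bash
cat >> h.py <<'E'
def wsnap(tag):
    o=observe(); g=get_image('wrist'); Rt=np.array(o['eef_rot']); p=np.array(o['position'])
    he=np.array(g['hand_eye']); Rc=Rt@he[:3,:3]; pc=Rt@he[:3,3]+p
    g['R']=Rc.T; g['t']=-Rc.T@pc; g['obs']=o
    cv2.imwrite(f'pics/{tag}.png',g['image']); pickle.dump(g,open(f'{tag}.pkl','wb')); return g
def st():
    o=observe(); R=o['eef_rot']; print('t',round(o['time'],2),'pos',np.round(o['position'],4),'yawx',round(float(np.degrees(np.arctan2(R[1,0],R[0,0]))),2),'zax',np.round(R[:,2],4),'F',np.round(o['ft_force'],2),'M',np.round(o['moment'],3),'w',round(o['grip_width'],3)); return o
E
python3 - <<'E'
from h import *
st(); g=wsnap('wrist1'); W=cloud(g)
H,S,V=cv2.split(cv2.cvtColor(g['image'],cv2.COLOR_BGR2HSV))
m=(S>190)&(H>5)&(H<16)&(V>120)&(W[...,2]>0.08)
P=W[m]; T=P[abs(P[:,2]-0.111)<0.004]; print(len(P),len(T),T.mean(0))
r=cv2.minAreaRect((T[:,:2]*1000).astype(np.float32));print(r)
c,_=cv2.findContours((m&(abs(W[...,2]-.111)<.004)).astype(np.uint8),0,2)
print([cv2.boundingRect(x) for x in c if cv2.contourArea(x)>50])
E
```

```text
t 2.4 pos [ 0.487  -0.1924  0.2512] yawx 164.01 zax [-5.e-04 -6.e-04 -1.e+00] F [ 0.66  1.03 -0.77] M [ 0.033 -0.013 -0.04 ] w 0.997
613 522 [ 0.4836187  -0.19229244  0.10927874]
((486.291259765625, -190.77386474609375), (23.094846725463867, 48.86945724487305), 74.68242645263672)
[(309, 193, 33, 67)]
```

View pics/wrist1.png

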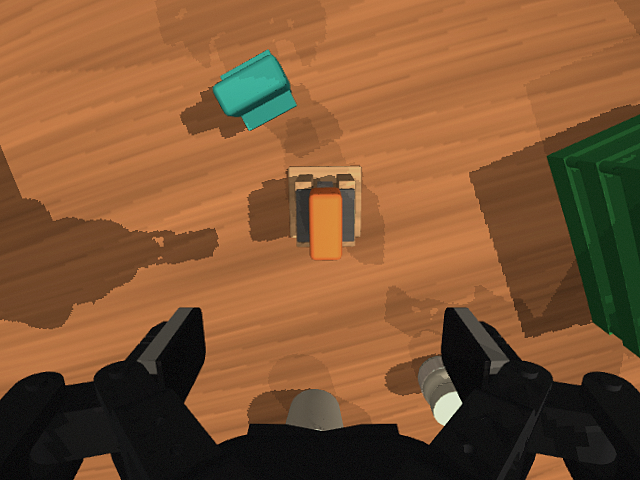

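The wrist view confirms the orange grip at (326,222), aligned with the jaws. Its centre is about (0.487, -0.1907), yaw -15.3°. Descending.

>>> {"method": "play_rows", "body": {"moves": [{"twist":[0,0,-0.6],"travel":[0,0.0016,0.025],"grip":0},{"twist":[0,0,0],"travel":[0,0,0.03],"grip":0},{"twist":[0,0,0],"travel":[0,0,0.03],"grip":0},{"twist":[0,0,0],"travel":[0,0,0.03],"grip":0},{"twist":[0,0,0],"travel":[0,0,0.025],"grip":0},{"twist":[0,0,0],"travel":[0,0,0.02],"grip":0},{"twist":[0,0,0],"travel":[0,0,0.014],"grip":0},{"twist":[0,0,0],"travel":[0,0,0],"grip":0},{"twist":[0,0,0],"travel":[0,0,0],"grip":0}]}}

```text
time: 3.2
position: [0.4879, -0.1876, 0.0771]
eef_rot: [[-0.966, 0.26, -0.001], [0.26, 0.966, 0.0], [0.001, 0.0, -1.0]]
ft_force: [0.1, -0.3, 0.0]
grip_width: 1.0
```

```bash
python3 - <<'E'
from h import *
st()
for n in ('scene','wrist'):
    (wsnap if n=='wrist' else lambda t:snap('scene',t))(n+'2')
g=load('scene2'); cv2.imwrite('pics/s2c.png',cv2.resize(g['image'][120:280,170:330],(600,600),interpolation=2))
E
```

```text
t 3.2 pos [ 0.4879 -0.1876  0.0771] yawx 164.93 zax [-1.4e-03  5.0e-04 -1.0e+00] F [ 0.12 -0.31  0.01] M [-0.028  0.002 -0.013] w 1.0
```

View pics/s2c.png

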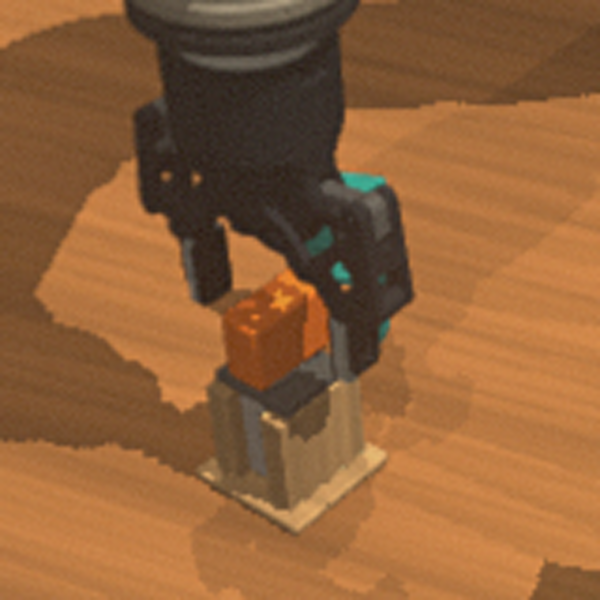

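View pics/wrist2.png

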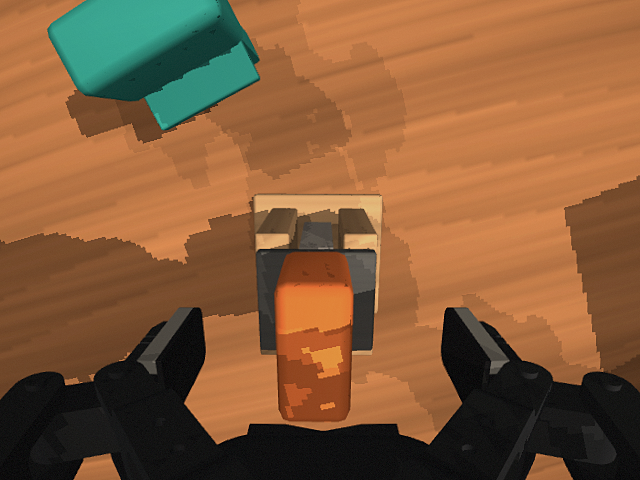

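The wrist view shows the grip's centre at column ~313 against a finger midpoint of ~322. That's about 3 mm towards tool -y, and the world numbers agree. I'll correct that, then close.

>>> {"method": "play_rows", "body": {"moves": [{"twist":[0,0,0],"travel":[0.001,-0.003,0.001],"grip":0},{"twist":[0,0,0],"travel":[0,0,0],"grip":0},{"twist":[0,0,0],"travel":[0,0,0],"grip":1},{"twist":[0,0,0],"travel":[0,0,0],"grip":1},{"twist":[0,0,0],"travel":[0,0,0],"grip":1},{"twist":[0,0,0],"travel":[0,0,0],"grip":1},{"twist":[0,0,0],"travel":[0,0,0],"grip":1},{"twist":[0,0,0],"travel":[0,0,0],"grip":1},{"twist":[0,0,0],"travel":[0,0,0],"grip":1},{"twist":[0,0,0],"travel":[0,0,0],"grip":1},{"twist":[0,0,0],"travel":[0,0,0],"grip":1},{"twist":[0,0,0],"travel":[0,0,0],"grip":1}], "newtons": 60}}

```text
time: 4.3
position: [0.4863, -0.1913, 0.0765]
eef_rot: [[-0.965, 0.261, 0.0], [0.261, 0.965, 0.0], [-0.0, 0.0, -1.0]]
ft_force: [-1.4, 0.9, 5.9]
grip_width: 0.275
```

```bash
python3 - <<'E'
from h import *
st()
E
```

```text
t 4.3 pos [ 0.4863 -0.1913  0.0765] yawx 164.85 zax [ 1.e-04  0.e+00 -1.e+00] F [-1.38  0.89  5.87] M [0.227 0.303 0.007] w 0.275
```

Gripped, with the opening at 23.4 mm as expected. Lifting straight up.

>>> {"method": "play_rows", "body": {"moves": [{"twist":[0,0,0],"travel":[0,0,-0.008],"grip":1},{"twist":[0,0,0],"travel":[0,0,-0.015],"grip":1},{"twist":[0,0,0],"travel":[0,0,-0.015],"grip":1},{"twist":[0,0,0],"travel":[0,0,-0.015],"grip":1},{"twist":[0,0,0],"travel":[0,0,-0.02],"grip":1},{"twist":[0,0,0],"travel":[0,0,-0.025],"grip":1},{"twist":[0,0,0],"travel":[0,0,-0.025],"grip":1},{"twist":[0,0,0],"travel":[0,0,-0.025],"grip":1},{"twist":[0,0,0],"travel":[0,0,-0.025],"grip":1},{"twist":[0,0,0],"travel":[0,0,-0.025],"grip":1},{"twist":[0,0,0],"travel":[0,0,-0.02],"grip":1},{"twist":[0,0,0],"travel":[0,0,0],"grip":1},{"twist":[0,0,0],"travel":[0,0,0],"grip":1},{"twist":[0,0,0],"travel":[0,0,0],"grip":1}]}}

```text
time: 5.47
position: [0.4857, -0.1911, 0.2937]
eef_rot: [[-0.965, 0.261, -0.001], [0.261, 0.965, 0.0], [0.001, -0.0, -1.0]]
ft_force: [-0.5, -0.3, -3.1]
grip_width: 0.274
```

```bash
python3 - <<'E'
from h import *
o=st(); s=snap('scene','scene3'); wsnap('wrist3'); snap('top','top3')
for n in ('scene3','top3','wrist3'):
    g=load(n); W=cloud(g); H,S,V=cv2.split(cv2.cvtColor(g['image'],cv2.COLOR_BGR2HSV))
    m=(S>190)&(H>5)&(H<16)&(V>100)&(W[...,2]>0.2); P=W[m]; print(n,len(P))
    if len(P): 
        q=(P-o['position'])@o['eef_rot']; print('tool frame pct x',np.percentile(q[:,0],[1,50,99]).round(4),'y',np.percentile(q[:,1],[1,50,99]).round(4),'z',np.percentile(q[:,2],[1,50,99]).round(4))
cv2.imwrite('pics/s3c.png',cv2.resize(s['image'][0:260,150:390],(553,600),interpolation=2))
E
```

```text
t 5.47 pos [ 0.4857 -0.1911  0.2937] yawx 164.85 zax [-9.e-04  2.e-04 -1.e+00] F [-0.5  -0.3  -3.05] M [ 0.037  0.068 -0.002] w 0.274
scene3 340
tool frame pct x [-0.0283 -0.0239  0.0119] y [-0.0092  0.0072  0.0124] z [-0.0355 -0.0243 -0.0003]
top3 151
tool frame pct x [0.0139 0.0212 0.0285] y [-0.0056  0.0091  0.0273] z [-0.133  -0.0317 -0.0065]
wrist3 10478
tool frame pct x [-0.0227  0.0059  0.0249] y [-0.0115 -0.0008  0.0111] z [-0.0348 -0.0332 -0.0023]
```

View pics/s3c.png

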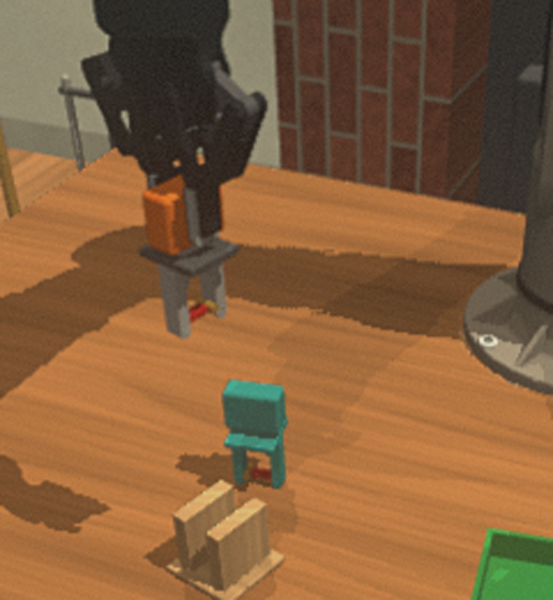

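View pics/wrist3.png

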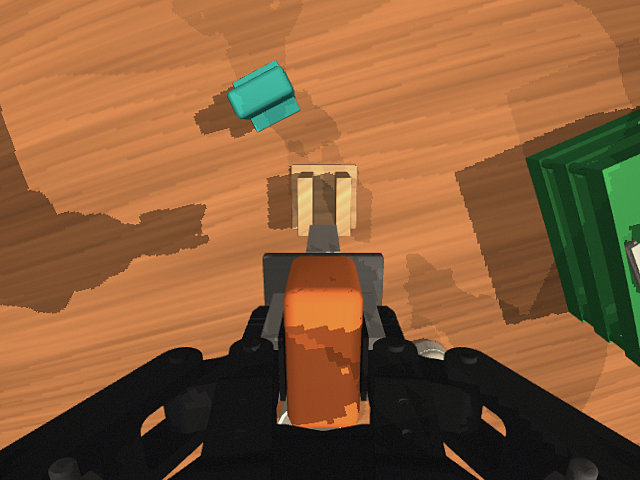

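The handle is upright in the grip: centre at tool x ≈ +0.5 mm, 15.8 mm above the TCP. The rest at (325,205) in the wrist view is empty. I'll turn to the tower's yaw, then pass 80 mm beyond it so the wrist camera looks straight down on the clevis.

>>> {"method": "play_rows", "body": {"moves": [{"twist":[0,0,-6],"travel":[0,0,-0.005],"grip":1},{"twist":[0,0,-6],"travel":[0,0,0],"grip":1},{"twist":[0,0,-6],"travel":[0,0,0],"grip":1},{"twist":[0,0,-6],"travel":[0,0,0],"grip":1},{"twist":[0,0,0],"travel":[-0.0209,0.0269,0],"grip":1},{"twist":[0,0,0],"travel":[-0.0209,0.0269,0],"grip":1},{"twist":[0,0,0],"travel":[-0.0209,0.0269,0],"grip":1},{"twist":[0,0,0],"travel":[-0.0209,0.0269,0],"grip":1},{"twist":[0,0,0],"travel":[-0.0209,0.0269,0],"grip":1},{"twist":[0,0,0],"travel":[-0.0209,0.0269,0],"grip":1},{"twist":[0,0,0],"travel":[-0.0209,0.0269,0],"grip":1},{"twist":[0,0,0],"travel":[-0.0209,0.0269,0],"grip":1},{"twist":[0,0,0],"travel":[-0.0209,0.0269,0],"grip":1},{"twist":[0,0,0],"travel":[-0.0209,0.0269,0],"grip":1},{"twist":[0,0,0],"travel":[-0.0209,0.0269,0],"grip":1},{"twist":[0,0,0],"travel":[0,0,0],"grip":1},{"twist":[0,0,0],"travel":[0,0,0],"grip":1},{"twist":[0,0,0],"travel":[0,0,0],"grip":1}]}}

```text
time: 7.12
position: [0.6676, 0.1359, 0.2981]
eef_rot: [[-0.988, -0.154, -0.002], [-0.154, 0.988, -0.001], [0.002, -0.001, -1.0]]
ft_force: [0.1, -0.4, -1.1]
grip_width: 0.268
```

```bash
python3 - <<'E'
from h import *
o=st(); g=wsnap('wrist4'); W=cloud(g); H,S,V=cv2.split(cv2.cvtColor(g['image'],cv2.COLOR_BGR2HSV))
Q=(W-o['position'])@o['eef_rot']
# grip top plane
m=(S>190)&(H>5)&(H<16)&(V>100)&(abs(Q[...,2]+0.035)<0.003)&(abs(Q[...,0])<.03)
q=Q[m]; A=np.c_[q[:,:2],np.ones(len(q))]; print('plane',np.linalg.lstsq(A,q[:,2],rcond=None)[0],len(q),q.min(0),q.max(0))
def rep(nm,m):
    P=W[m]; zt=np.percentile(P[:,2],90); T=P[abs(P[:,2]-zt)<0.005]
    r=cv2.minAreaRect((T[:,:2]*1000).astype(np.float32)); tq=(np.array([r[0][0]/1e3,r[0][1]/1e3,zt])-o['position'])@o['eef_rot']
    print(nm,len(P),len(T),'zt',zt.round(4),np.round(r[0],1),np.round(r[1],1),r[2],'tool',tq.round(4))
near=(np.hypot(W[...,0]-.588,W[...,1]-.1247)<.045)&(W[...,2]>.14)&(W[...,2]<.19)
rep('clevis',near&(S<120)); rep('pin',near&(S>150)&(H>8)&(H<30))
rep('rim',(H>45)&(H<75)&(S>120)&(W[...,2]>.124)&(W[...,2]<.14))
E
```

```text
t 7.12 pos [0.6676 0.1359 0.2981] yawx -171.16 zax [-0.0018 -0.0013 -1.    ] F [ 0.14 -0.35 -1.07] M [-0.076 -0.033 -0.002] w 0.268
plane [ 0.00152243  0.00014491 -0.03370942] 7787 [-0.02419069 -0.01159982 -0.03601231] [ 0.02476007  0.01156348 -0.03200029]
clevis 1954 1517 zt 0.175 [588.3 124.6] [49.7 32.6] 8.800366401672363 tool [0.0799 0.0011 0.1232]
pin 492 490 zt 0.169 [588.4 125.2] [11.4 17.5] 8.510702133178711 tool [0.0797 0.0017 0.1292]
rim 4274 3990 zt 0.1303 [597.5 126.4] [180.6 160.6] 8.776938438415527 tool [0.0705 0.0015 0.1679]
```

View pics/wrist4.png

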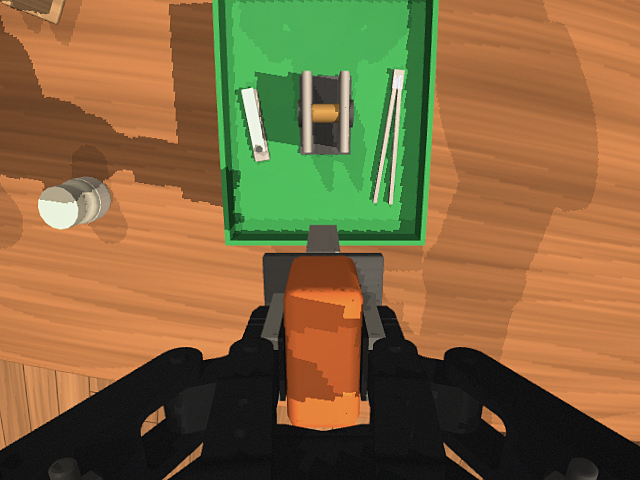

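The wrist view shows the pin at (325,113) between the cheeks. The clevis centre in tool axes is (+79.8, +1.3) mm, with yaw matching within 0.1°, and the handle's top face is level to 0.1°. Moving over the clevis and re-reading before going down.

>>> {"method": "play_rows", "body": {"moves": [{"twist":[0,0,0],"travel":[0.02,0.0013,0],"grip":1},{"twist":[0,0,0],"travel":[0.02,0,0],"grip":1},{"twist":[0,0,0],"travel":[0.02,0,0],"grip":1},{"twist":[0,0,0],"travel":[0.0196,0,0],"grip":1},{"twist":[0,0,0],"travel":[0,0,0.02],"grip":1},{"twist":[0,0,0],"travel":[0,0,0.016],"grip":1},{"twist":[0,0,0],"travel":[0,0,0],"grip":1},{"twist":[0,0,0],"travel":[0,0,0],"grip":1},{"twist":[0,0,0],"travel":[0,0,0],"grip":1}], "newtons": 80}}

```text
time: 7.92
position: [0.5895, 0.1248, 0.2643]
eef_rot: [[-0.988, -0.153, 0.001], [-0.153, 0.988, 0.0], [-0.001, 0.0, -1.0]]
ft_force: [-0.2, 0.4, -2.0]
grip_width: 0.271
```

```bash
python3 - <<'E'
from h import *
o=st()
c=np.array([0.5883,0.1248,o['position'][2]]); print('to go tool',((c-o['position'])@o['eef_rot']).round(4))
s=snap('scene','scene5'); cv2.imwrite('pics/s5c.png',cv2.resize(s['image'][130:380,320:520],(480,600),interpolation=2)); wsnap('wrist5')
E
```

```text
t 7.92 pos [0.5895 0.1248 0.2643] yawx -171.21 zax [ 8.e-04  1.e-04 -1.e+00] F [-0.23  0.36 -2.01] M [ 0.038 -0.016  0.034] w 0.271
to go tool [ 0.0012  0.0001 -0.    ]
```

View pics/s5c.png

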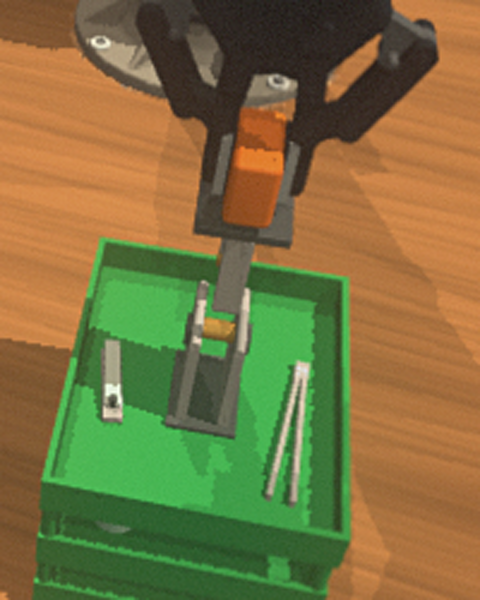

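View pics/wrist5.png

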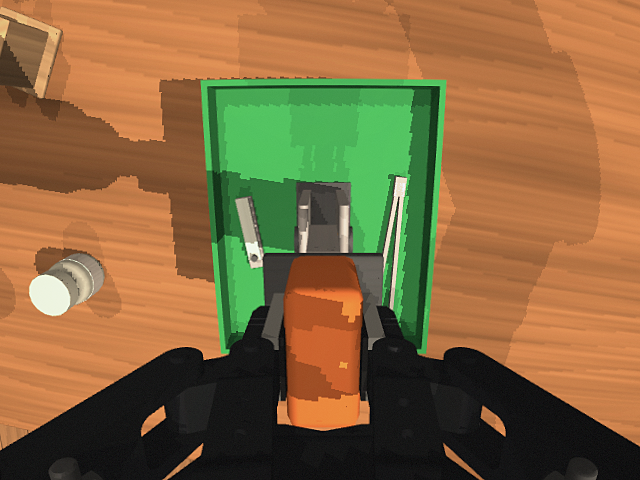

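The hook is centred over the clevis in the wrist view: the cheeks' midline and the handle both fall at column ~324. About 1.2 mm remains in x. Descending to just above the cheeks, then feeling.

>>> {"method": "play_rows", "body": {"moves": [{"twist":[0,0,0],"travel":[0.0012,0,0.008],"grip":1},{"twist":[0,0,0],"travel":[0,0,0.008],"grip":1},{"twist":[0,0,0],"travel":[0,0,0.002],"grip":1},{"twist":[0,0,0],"travel":[0,0,0.002],"grip":1},{"twist":[0,0,0],"travel":[0,0,0.002],"grip":1},{"twist":[0,0,0],"travel":[0,0,0.002],"grip":1},{"twist":[0,0,0],"travel":[0,0,0],"grip":1},{"twist":[0,0,0],"travel":[0,0,0],"grip":1}]}}

```text
time: 8.68
position: [0.5879, 0.1253, 0.2393]
eef_rot: [[-0.988, -0.154, -0.0], [-0.154, 0.988, -0.0], [0.0, -0.0, -1.0]]
ft_force: [-0.0, -0.7, -2.2]
grip_width: 0.273
```

```bash
python3 - <<'E'
from h import *
o=st()
c=np.array([0.5883,0.1248,o['position'][2]]); print('to go tool',((c-o['position'])@o['eef_rot']).round(4))
s=snap('scene','scene6'); cv2.imwrite('pics/s6c.png',cv2.resize(s['image'][180:320,370:460],(386,600),interpolation=2))
E
```

```text
t 8.68 pos [0.5879 0.1253 0.2393] yawx -171.15 zax [-0. -0. -1.] F [-0.04 -0.74 -2.19] M [ 0.017 -0.001  0.039] w 0.273
to go tool [-0.0003 -0.0005  0.    ]
```

View pics/s6c.png

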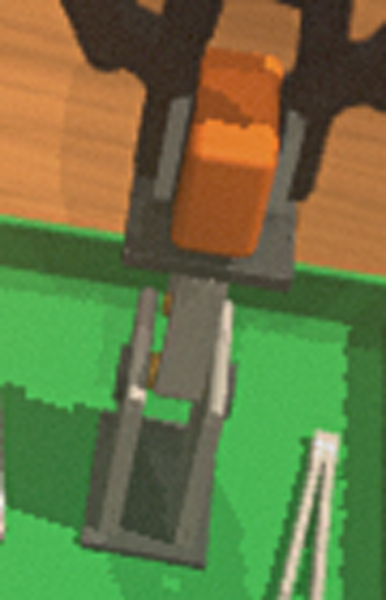

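Tips are just past the cheek tops with no force. I'll nudge 0.5 mm toward -y and continue in small steps.

>>> {"method": "play_rows", "body": {"moves": [{"twist":[0,0,0],"travel":[0,-0.0005,0.0015],"grip":1},{"twist":[0,0,0],"travel":[0,0,0.0015],"grip":1},{"twist":[0,0,0],"travel":[0,0,0.0015],"grip":1},{"twist":[0,0,0],"travel":[0,0,0.0015],"grip":1},{"twist":[0,0,0],"travel":[0,0,0],"grip":1}]}}

```text
time: 9.15
position: [0.5878, 0.1247, 0.2329]
eef_rot: [[-0.988, -0.154, -0.0], [-0.154, 0.988, -0.0], [0.001, -0.0, -1.0]]
ft_force: [-0.1, -0.7, -2.2]
grip_width: 0.269
```

>>> {"method": "play_rows", "body": {"moves": [{"twist":[0,0,0],"travel":[0,0,0.0015],"grip":1},{"twist":[0,0,0],"travel":[0,0,0.0015],"grip":1},{"twist":[0,0,0],"travel":[0,0,0.0015],"grip":1},{"twist":[0,0,0],"travel":[0,0,0],"grip":1}]}}

```text
time: 9.48
position: [0.5878, 0.1247, 0.2285]
eef_rot: [[-0.988, -0.154, -0.0], [-0.154, 0.988, -0.0], [0.0, -0.0, -1.0]]
ft_force: [-0.6, 0.1, -2.3]
grip_width: 0.267
```

```bash
python3 - <<'E'
from h import *
o=st()
c=np.array([0.5883,0.1248,o['position'][2]]); print('to go tool',((c-o['position'])@o['eef_rot']).round(4))
s=snap('top','top7'); cv2.imwrite('pics/t7c.png',cv2.resize(s['image'][130:280,140:275],(540,600),interpolation=2))
E
```

```text
t 9.48 pos [0.5878 0.1247 0.2285] yawx -171.15 zax [-5.e-04 -2.e-04 -1.e+00] F [-0.65  0.14 -2.28] M [ 0.056  0.048 -0.02 ] w 0.267
to go tool [-0.0005 -0.     -0.    ]
```

View pics/t7c.png

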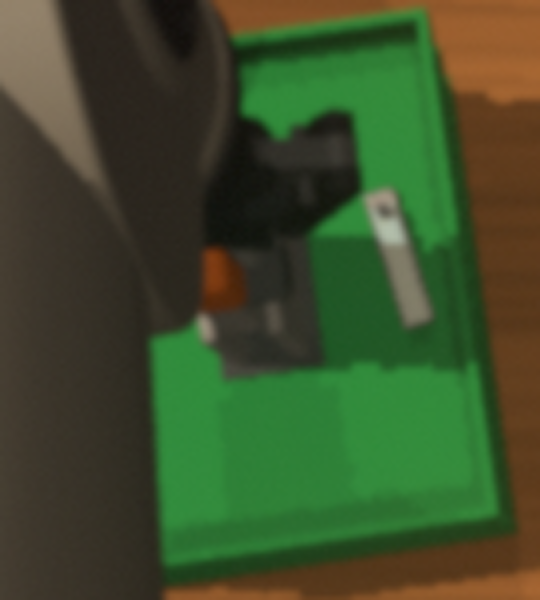

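No contact yet. The tips are below the pin's top, straddling it. Next is the latch zone.

>>> {"method": "play_rows", "body": {"moves": [{"twist":[0,0,0],"travel":[0,0,0.0015],"grip":1},{"twist":[0,0,0],"travel":[0,0,0.0015],"grip":1},{"twist":[0,0,0],"travel":[0,0,0.0015],"grip":1},{"twist":[0,0,0],"travel":[0,0,0],"grip":1}]}}

```text
time: 9.87
position: [0.588, 0.1248, 0.2242]
eef_rot: [[-0.988, -0.154, 0.0], [-0.154, 0.988, 0.0], [-0.0, 0.0, -1.0]]
ft_force: [-1.1, -0.6, 2.1]
grip_width: 0.271
```

>>> {"method": "play_rows", "body": {"moves": [{"twist":[0,0,0],"travel":[0,0,0.0015],"grip":1},{"twist":[0,0,0],"travel":[0,0,0.0015],"grip":1},{"twist":[0,0,0],"travel":[0,0,0],"grip":1}]}}

```text
time: 10.12
position: [0.5881, 0.1248, 0.2214]
eef_rot: [[-0.988, -0.154, 0.0], [-0.154, 0.988, 0.0], [-0.0, 0.0, -1.0]]
ft_force: [-2.1, 0.0, 4.9]
grip_width: 0.272
```

>>> {"method": "play_rows", "body": {"moves": [{"twist":[0,0,0],"travel":[0,0,0.0015],"grip":1},{"twist":[0,0,0],"travel":[0,0,0.0015],"grip":1},{"twist":[0,0,0],"travel":[0,0,0],"grip":1}]}}

```text
time: 10.37
position: [0.5876, 0.1248, 0.2182]
eef_rot: [[-0.988, -0.154, -0.001], [-0.154, 0.988, -0.0], [0.001, 0.0, -1.0]]
ft_force: [-3.7, -0.5, 4.6]
grip_width: 0.27
```

>>> {"method": "play_rows", "body": {"moves": [{"twist":[0,0,0],"travel":[0,0,0.0015],"grip":1},{"twist":[0,0,0],"travel":[0,0,0.0015],"grip":1},{"twist":[0,0,0],"travel":[0,0,0],"grip":1}]}}

```text
time: 10.62
position: [0.5873, 0.1247, 0.2149]
eef_rot: [[-0.988, -0.154, -0.001], [-0.154, 0.988, -0.0], [0.001, -0.0, -1.0]]
ft_force: [-5.1, -0.7, 2.4]
grip_width: 0.267
```

The latch is folding as expected: contact began at TCP ≈ 0.226, with total force about 7 N. Continuing.

>>> {"method": "play_rows", "body": {"moves": [{"twist":[0,0,0],"travel":[0,0,0.0015],"grip":1},{"twist":[0,0,0],"travel":[0,0,0.0015],"grip":1},{"twist":[0,0,0],"travel":[0,0,0.0015],"grip":1},{"twist":[0,0,0],"travel":[0,0,0],"grip":1}]}}

```text
time: 10.95
position: [0.5874, 0.1247, 0.2102]
eef_rot: [[-0.988, -0.154, -0.001], [-0.154, 0.988, -0.0], [0.001, -0.0, -1.0]]
ft_force: [-5.8, -0.0, 0.1]
grip_width: 0.263
```

>>> {"method": "play_rows", "body": {"moves": [{"twist":[0,0,0],"travel":[0,0,0.0015],"grip":1},{"twist":[0,0,0],"travel":[0,0,0.0015],"grip":1},{"twist":[0,0,0],"travel":[0,0,0.0015],"grip":1},{"twist":[0,0,0],"travel":[0,0,0],"grip":1}]}}

```text
time: 11.28
position: [0.5876, 0.1247, 0.2058]
eef_rot: [[-0.988, -0.154, -0.001], [-0.154, 0.988, -0.0], [0.001, -0.0, -1.0]]
ft_force: [-5.1, -1.6, -1.0]
grip_width: 0.27
```

>>> {"method": "play_rows", "body": {"moves": [{"twist":[0,0,0],"travel":[0,0,0.0015],"grip":1},{"twist":[0,0,0],"travel":[0,0,0.0015],"grip":1},{"twist":[0,0,0],"travel":[0,0,0.0015],"grip":1},{"twist":[0,0,0],"travel":[0,0,0],"grip":1}]}}

```text
time: 11.62
position: [0.5878, 0.1248, 0.2014]
eef_rot: [[-0.988, -0.154, -0.0], [-0.154, 0.988, -0.0], [0.0, -0.0, -1.0]]
ft_force: [-4.2, -1.0, -1.1]
grip_width: 0.271
```

```bash
python3 - <<'E'
from h import *
o=st()
c=np.array([0.5883,0.1248,o['position'][2]]); print('to go tool',((c-o['position'])@o['eef_rot']).round(4))
s=snap('scene','scene8'); cv2.imwrite('pics/s8c.png',cv2.resize(s['image'][180:320,370:460],(386,600),interpolation=2))
E
```

```text
t 11.62 pos [0.5878 0.1248 0.2014] yawx -171.15 zax [-4.e-04 -2.e-04 -1.e+00] F [-4.16 -1.03 -1.09] M [-0.101  1.083  0.017] w 0.271
to go tool [-0.0005 -0.0001 -0.    ]
```

View pics/s8c.png

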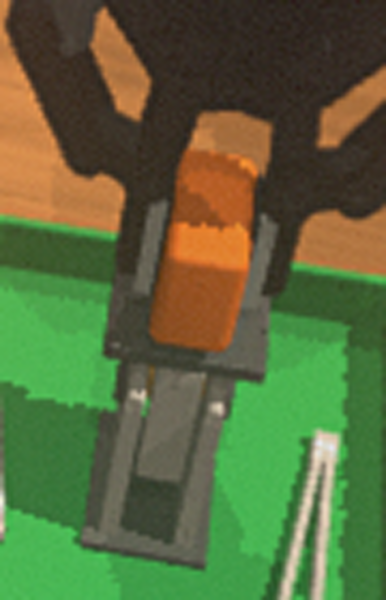

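The hook sits between the cheeks with the latch still folded (side force ~4 N). About 10 mm is left, so I'll slow down.

>>> {"method": "play_rows", "body": {"moves": [{"twist":[0,0,0],"travel":[0,0,0.0015],"grip":1},{"twist":[0,0,0],"travel":[0,0,0.0015],"grip":1},{"twist":[0,0,0],"travel":[0,0,0.0015],"grip":1},{"twist":[0,0,0],"travel":[0,0,0],"grip":1}]}}

```text
time: 12.0
position: [0.5876, 0.1247, 0.1968]
eef_rot: [[-0.988, -0.154, -0.001], [-0.154, 0.988, -0.0], [0.001, -0.0, -1.0]]
ft_force: [-3.7, -1.0, -3.1]
grip_width: 0.279
```

>>> {"method": "play_rows", "body": {"moves": [{"twist":[0,0,0],"travel":[0,0,0.001],"grip":1},{"twist":[0,0,0],"travel":[0,0,0.001],"grip":1},{"twist":[0,0,0],"travel":[0,0,0],"grip":1}]}}

```text
time: 12.25
position: [0.5877, 0.1247, 0.1949]
eef_rot: [[-0.988, -0.154, -0.001], [-0.154, 0.988, -0.0], [0.001, -0.0, -1.0]]
ft_force: [-4.8, -0.8, -5.0]
grip_width: 0.268
```

>>> {"method": "play_rows", "body": {"moves": [{"twist":[0,0,0],"travel":[0,0,0.001],"grip":1},{"twist":[0,0,0],"travel":[0,0,0],"grip":1}]}}

```text
time: 12.42
position: [0.5884, 0.1248, 0.1944]
eef_rot: [[-0.988, -0.154, 0.001], [-0.154, 0.988, 0.0], [-0.001, -0.0, -1.0]]
ft_force: [-0.7, 0.1, -1.2]
grip_width: 0.274
```

>>> {"method": "play_rows", "body": {"moves": [{"twist":[0,0,0],"travel":[0,0,0.001],"grip":1},{"twist":[0,0,0],"travel":[0,0,0],"grip":1}]}}

```text
time: 12.58
position: [0.5885, 0.1249, 0.1935]
eef_rot: [[-0.988, -0.154, 0.001], [-0.154, 0.988, 0.0], [-0.001, 0.0, -1.0]]
ft_force: [-1.0, -0.0, -2.2]
grip_width: 0.268
```

The side force dropped from ~5 N to ~1 N, so the latch has snapped shut at TCP ≈ 0.1945. Now feeling for the landing in half-millimetre steps.

>>> {"method": "play_rows", "body": {"moves": [{"twist":[0,0,0],"travel":[0,0,0.0005],"grip":1},{"twist":[0,0,0],"travel":[0,0,0],"grip":1}]}}

```text
time: 12.75
position: [0.5882, 0.1249, 0.1929]
eef_rot: [[-0.988, -0.154, 0.001], [-0.154, 0.988, 0.0], [-0.001, 0.0, -1.0]]
ft_force: [0.9, -0.3, -3.2]
grip_width: 0.269
```

>>> {"method": "play_rows", "body": {"moves": [{"twist":[0,0,0],"travel":[0,0,0.0005],"grip":1},{"twist":[0,0,0],"travel":[0,0,0],"grip":1}]}}

```text
time: 12.92
position: [0.588, 0.1248, 0.1923]
eef_rot: [[-0.988, -0.154, 0.0], [-0.154, 0.988, 0.0], [-0.0, 0.0, -1.0]]
ft_force: [-0.1, -0.4, -2.1]
grip_width: 0.265
```

>>> {"method": "play_rows", "body": {"moves": [{"twist":[0,0,0],"travel":[0,0,0.0005],"grip":1},{"twist":[0,0,0],"travel":[0,0,0],"grip":1}]}}

```text
time: 13.08
position: [0.5879, 0.1248, 0.1917]
eef_rot: [[-0.988, -0.154, -0.0], [-0.154, 0.988, -0.0], [0.0, -0.0, -1.0]]
ft_force: [-0.6, 0.3, -3.1]
grip_width: 0.27
```

```bash
python3 - <<'E'
from h import *
o=st()
E
```

```text
t 13.08 pos [0.5879 0.1248 0.1917] yawx -171.15 zax [-0. -0. -1.] F [-0.56  0.26 -3.14] M [0.005 0.018 0.009] w 0.27
```

>>> {"method": "play_rows", "body": {"moves": [{"twist":[0,0,0],"travel":[0,0,0.0005],"grip":1},{"twist":[0,0,0],"travel":[0,0,0],"grip":1}]}}

```text
time: 13.25
position: [0.5879, 0.1248, 0.1912]
eef_rot: [[-0.988, -0.154, -0.0], [-0.154, 0.988, -0.0], [0.0, -0.0, -1.0]]
ft_force: [-0.4, 0.3, -3.1]
grip_width: 0.268
```

>>> {"method": "play_rows", "body": {"moves": [{"twist":[0,0,0],"travel":[0,0,0.0005],"grip":1},{"twist":[0,0,0],"travel":[0,0,0],"grip":1}]}}

```text
time: 13.42
position: [0.5879, 0.1248, 0.1907]
eef_rot: [[-0.988, -0.154, -0.0], [-0.154, 0.988, -0.0], [0.0, -0.0, -1.0]]
ft_force: [0.1, -1.4, -1.9]
grip_width: 0.27
```

>>> {"method": "play_rows", "body": {"moves": [{"twist":[0,0,0],"travel":[0,0,0.0005],"grip":1},{"twist":[0,0,0],"travel":[0,0,0],"grip":1}]}}

```text
time: 13.58
position: [0.5879, 0.1248, 0.1902]
eef_rot: [[-0.988, -0.154, -0.0], [-0.154, 0.988, -0.0], [0.0, -0.0, -1.0]]
ft_force: [-0.4, -0.3, -2.8]
grip_width: 0.27
```

```bash
python3 - <<'E'
from h import *
o=st()
s=snap('scene','scene9'); cv2.imwrite('pics/s9c.png',cv2.resize(s['image'][180:320,370:460],(386,600),interpolation=2))
E
```

```text
t 13.58 pos [0.5879 0.1248 0.1902] yawx -171.15 zax [-2.e-04 -1.e-04 -1.e+00] F [-0.36 -0.32 -2.83] M [-0.005  0.001  0.055] w 0.27
```

View pics/s9c.png

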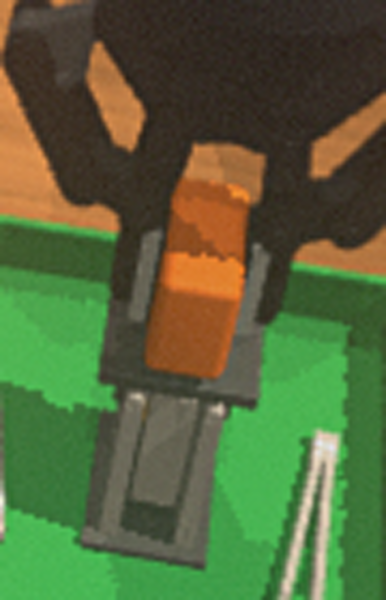

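>>> {"method": "play_rows", "body": {"moves": [{"twist":[0,0,0],"travel":[0,0,0.0005],"grip":1},{"twist":[0,0,0],"travel":[0,0,0],"grip":1}]}}

```text
time: 13.8
position: [0.588, 0.1248, 0.1898]
eef_rot: [[-0.988, -0.154, -0.0], [-0.154, 0.988, -0.0], [0.0, -0.0, -1.0]]
ft_force: [-0.3, 0.6, -1.9]
grip_width: 0.27
```

>>> {"method": "play_rows", "body": {"moves": [{"twist":[0,0,0],"travel":[0,0,0.0005],"grip":1},{"twist":[0,0,0],"travel":[0,0,0],"grip":1}]}}

```text
time: 13.97
position: [0.5881, 0.1248, 0.1897]
eef_rot: [[-0.988, -0.154, 0.0], [-0.154, 0.988, 0.0], [-0.0, 0.0, -1.0]]
ft_force: [-1.7, -1.6, 3.7]
grip_width: 0.271
```

>>> {"method": "play_rows", "body": {"moves": [{"twist":[0,0,0],"travel":[0,0,0.0005],"grip":1},{"twist":[0,0,0],"travel":[0,0,0],"grip":1}]}}

```text
time: 14.13
position: [0.5881, 0.1248, 0.1896]
eef_rot: [[-0.988, -0.154, 0.0], [-0.154, 0.988, 0.0], [-0.0, 0.0, -1.0]]
ft_force: [-4.8, -0.6, 10.7]
grip_width: 0.271
```

Landed at TCP z = 0.1898 (grip centre ≈ 0.2056, pin ≈ 0.1616, about 6 mm above the lowest setting), pressing ~13 N. The pull test comes next: up 21 mm freely, then feel for the latch.

>>> {"method": "play_rows", "body": {"moves": [{"twist":[0,0,0],"travel":[0,0,-0.001],"grip":1},{"twist":[0,0,0],"travel":[0,0,-0.003],"grip":1},{"twist":[0,0,0],"travel":[0,0,-0.003],"grip":1},{"twist":[0,0,0],"travel":[0,0,-0.003],"grip":1},{"twist":[0,0,0],"travel":[0,0,-0.003],"grip":1},{"twist":[0,0,0],"travel":[0,0,-0.003],"grip":1},{"twist":[0,0,0],"travel":[0,0,-0.003],"grip":1},{"twist":[0,0,0],"travel":[0,0,-0.002],"grip":1},{"twist":[0,0,0],"travel":[0,0,0],"grip":1},{"twist":[0,0,0],"travel":[0,0,0],"grip":1}]}}

```text
time: 14.97
position: [0.588, 0.1248, 0.2099]
eef_rot: [[-0.988, -0.154, 0.0], [-0.154, 0.988, 0.0], [-0.0, 0.0, -1.0]]
ft_force: [0.2, -0.3, -1.8]
grip_width: 0.271
```

>>> {"method": "play_rows", "body": {"moves": [{"twist":[0,0,0],"travel":[0,0,-0.0005],"grip":1},{"twist":[0,0,0],"travel":[0,0,0],"grip":1}]}}

```text
time: 15.13
position: [0.5879, 0.1248, 0.2102]
eef_rot: [[-0.988, -0.154, -0.0], [-0.154, 0.988, -0.0], [0.0, -0.0, -1.0]]
ft_force: [0.1, -0.6, -2.9]
grip_width: 0.27
```

>>> {"method": "play_rows", "body": {"moves": [{"twist":[0,0,0],"travel":[0,0,-0.0005],"grip":1},{"twist":[0,0,0],"travel":[0,0,0],"grip":1}]}}

```text
time: 15.3
position: [0.5879, 0.1248, 0.2108]
eef_rot: [[-0.988, -0.154, -0.0], [-0.154, 0.988, -0.0], [0.0, -0.0, -1.0]]
ft_force: [-1.0, -0.2, -2.0]
grip_width: 0.271
```

```bash
python3 - <<'E'
from h import *
o=st()
E
```

```text
t 15.3 pos [0.5879 0.1248 0.2108] yawx -171.15 zax [-1.e-04 -1.e-04 -1.e+00] F [-1.02 -0.24 -2.01] M [ 0.039 -0.012 -0.04 ] w 0.271
```

>>> {"method": "play_rows", "body": {"moves": [{"twist":[0,0,0],"travel":[0,0,-0.0005],"grip":1},{"twist":[0,0,0],"travel":[0,0,0],"grip":1}]}}

```text
time: 15.47
position: [0.588, 0.1248, 0.2113]
eef_rot: [[-0.988, -0.154, -0.0], [-0.154, 0.988, -0.0], [0.0, -0.0, -1.0]]
ft_force: [0.1, -0.5, -1.6]
grip_width: 0.272
```

>>> {"method": "play_rows", "body": {"moves": [{"twist":[0,0,0],"travel":[0,0,-0.0005],"grip":1},{"twist":[0,0,0],"travel":[0,0,0],"grip":1}]}}

```text
time: 15.63
position: [0.5879, 0.1248, 0.2118]
eef_rot: [[-0.988, -0.154, -0.0], [-0.154, 0.988, -0.0], [0.0, -0.0, -1.0]]
ft_force: [-0.6, -0.8, -2.7]
grip_width: 0.269
```

>>> {"method": "play_rows", "body": {"moves": [{"twist":[0,0,0],"travel":[0,0,-0.0005],"grip":1},{"twist":[0,0,0],"travel":[0,0,0],"grip":1}]}}

```text
time: 15.8
position: [0.5878, 0.1248, 0.212]
eef_rot: [[-0.988, -0.154, -0.0], [-0.154, 0.988, -0.0], [0.0, -0.0, -1.0]]
ft_force: [1.3, 0.6, -7.0]
grip_width: 0.269
```

The latch meets the pin at 22 mm of rise, exactly as described. Pulling slightly more and holding about a second.

>>> {"method": "play_rows", "body": {"moves": [{"twist":[0,0,0],"travel":[0,0,-0.0004],"grip":1},{"twist":[0,0,0],"travel":[0,0,0],"grip":1},{"twist":[0,0,0],"travel":[0,0,0],"grip":1}]}}

```text
time: 16.05
position: [0.5877, 0.1247, 0.2122]
eef_rot: [[-0.988, -0.154, -0.001], [-0.154, 0.988, -0.0], [0.001, -0.0, -1.0]]
ft_force: [2.6, 1.1, -13.9]
grip_width: 0.269
```

Pulling with about 11 N net of the weight. Holding.

>>> {"method": "play_rows", "body": {"moves": [{"twist":[0,0,0],"travel":[0,0,0],"grip":1},{"twist":[0,0,0],"travel":[0,0,0],"grip":1},{"twist":[0,0,0],"travel":[0,0,0],"grip":1},{"twist":[0,0,0],"travel":[0,0,0],"grip":1},{"twist":[0,0,0],"travel":[0,0,0],"grip":1},{"twist":[0,0,0],"travel":[0,0,0],"grip":1},{"twist":[0,0,0],"travel":[0,0,0],"grip":1},{"twist":[0,0,0],"travel":[0,0,0],"grip":1},{"twist":[0,0,0],"travel":[0,0,0],"grip":1},{"twist":[0,0,0],"travel":[0,0,0],"grip":1}]}}

```text
time: 16.88
position: [0.5877, 0.1247, 0.2125]
eef_rot: [[-0.988, -0.154, -0.001], [-0.154, 0.988, -0.0], [0.001, -0.0, -1.0]]
ft_force: [1.6, 1.0, -21.4]
grip_width: 0.271
```

```bash
python3 - <<'E'
from h import *
o=st()
E
```

```text
t 16.88 pos [0.5877 0.1247 0.2125] yawx -171.16 zax [-5.e-04 -2.e-04 -1.e+00] F [  1.59   1.04 -21.44] M [ 0.12  -0.517 -0.008] w 0.271
```

The arm's regulator let the pull creep up to ~19 N net. It held for over a second and is still under 25 N. Lowering now.

>>> {"method": "play_rows", "body": {"moves": [{"twist":[0,0,0],"travel":[0,0,0.002],"grip":1},{"twist":[0,0,0],"travel":[0,0,0.003],"grip":1},{"twist":[0,0,0],"travel":[0,0,0.003],"grip":1},{"twist":[0,0,0],"travel":[0,0,0.003],"grip":1},{"twist":[0,0,0],"travel":[0,0,0.003],"grip":1},{"twist":[0,0,0],"travel":[0,0,0.003],"grip":1},{"twist":[0,0,0],"travel":[0,0,0.002],"grip":1},{"twist":[0,0,0],"travel":[0,0,0.0015],"grip":1},{"twist":[0,0,0],"travel":[0,0,0.001],"grip":1},{"twist":[0,0,0],"travel":[0,0,0],"grip":1}]}}

```text
time: 17.72
position: [0.5879, 0.1248, 0.191]
eef_rot: [[-0.988, -0.154, -0.0], [-0.154, 0.988, -0.0], [0.0, -0.0, -1.0]]
ft_force: [-0.1, 0.6, -1.8]
grip_width: 0.268
```

```bash
python3 - <<'E'
from h import *
o=st()
E
```

```text
t 17.72 pos [0.5879 0.1248 0.191 ] yawx -171.15 zax [-3.e-04 -2.e-04 -1.e+00] F [-0.05  0.6  -1.81] M [-0.059  0.027  0.02 ] w 0.268
```

>>> {"method": "play_rows", "body": {"moves": [{"twist":[0,0,0],"travel":[0,0,0.0006],"grip":1},{"twist":[0,0,0],"travel":[0,0,0.0006],"grip":1},{"twist":[0,0,0],"travel":[0,0,0],"grip":1}]}}

```text
time: 17.97
position: [0.5879, 0.1248, 0.19]
eef_rot: [[-0.988, -0.154, -0.0], [-0.154, 0.988, -0.0], [0.0, -0.0, -1.0]]
ft_force: [0.7, -0.5, -2.2]
grip_width: 0.266
```

>>> {"method": "play_rows", "body": {"moves": [{"twist":[0,0,0],"travel":[0,0,0.0002],"grip":1},{"twist":[0,0,0],"travel":[0,0,0],"grip":1}]}}

```text
time: 18.13
position: [0.588, 0.1248, 0.1898]
eef_rot: [[-0.988, -0.154, -0.0], [-0.154, 0.988, -0.0], [0.0, -0.0, -1.0]]
ft_force: [-0.6, -0.6, -2.2]
grip_width: 0.269
```

At home height and still only carrying the handle's weight. Letting go.

>>> {"method": "play_rows", "body": {"moves": [{"twist":[0,0,0],"travel":[0,0,0.0002],"grip":1},{"twist":[0,0,0],"travel":[0,0,0],"grip":0.6},{"twist":[0,0,0],"travel":[0,0,0],"grip":0.5},{"twist":[0,0,0],"travel":[0,0,0],"grip":0.3},{"twist":[0,0,0],"travel":[0,0,0],"grip":0},{"twist":[0,0,0],"travel":[0,0,0],"grip":0},{"twist":[0,0,0],"travel":[0,0,0],"grip":0},{"twist":[0,0,0],"travel":[0,0,0],"grip":0}]}}

```text
time: 18.8
position: [0.588, 0.1248, 0.1896]
eef_rot: [[-0.988, -0.154, -0.0], [-0.154, 0.988, -0.0], [0.0, -0.0, -1.0]]
ft_force: [0.3, 0.8, -0.2]
grip_width: 0.996
```

```bash
python3 - <<'E'
from h import *
o=st(); wsnap('wrist10')
E
```

```text
t 18.8 pos [0.588  0.1248 0.1896] yawx -171.15 zax [-0. -0. -1.] F [ 0.31  0.82 -0.2 ] M [-0.061 -0.052 -0.031] w 0.996
```

View pics/wrist10.png

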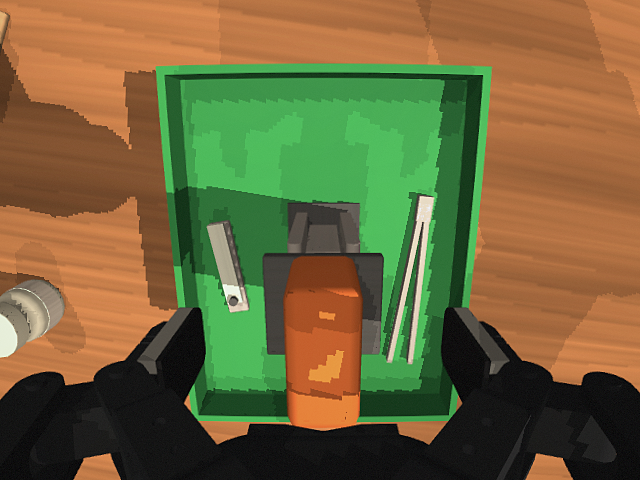

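The fingers are clear on both sides of the grip (columns 205 and 443), and the handle stands centred at column 323. Withdrawing upward, then beyond the tower for a last look.

>>> {"method": "play_rows", "body": {"moves": [{"twist":[0,0,0],"travel":[0,0,-0.01],"grip":0},{"twist":[0,0,0],"travel":[0,0,-0.02],"grip":0},{"twist":[0,0,0],"travel":[0,0,-0.03],"grip":0},{"twist":[0,0,0],"travel":[0,0,-0.03],"grip":0},{"twist":[0,0,0],"travel":[0,0,-0.03],"grip":0},{"twist":[0,0,0],"travel":[-0.02,0,-0.01],"grip":0},{"twist":[0,0,0],"travel":[-0.03,0,0],"grip":0},{"twist":[0,0,0],"travel":[-0.03,0,0],"grip":0},{"twist":[0,0,0],"travel":[0,0,0],"grip":0},{"twist":[0,0,0],"travel":[0,0,0],"grip":0},{"twist":[0,0,0],"travel":[0,0,0],"grip":0}]}}

```text
time: 19.77
position: [0.6667, 0.1368, 0.3198]
eef_rot: [[-0.988, -0.153, -0.0], [-0.153, 0.988, -0.0], [0.001, -0.0, -1.0]]
ft_force: [0.6, 1.0, -0.4]
grip_width: 1.001
```

```bash
python3 - <<'E'
from h import *
o=st(); g=wsnap('wrist11'); s=snap('scene','scene11'); snap('top','top11')
for n in ('wrist11','scene11','scene0','top11','top0'):
    g=load(n); W=cloud(g); H,S,V=cv2.split(cv2.cvtColor(g['image'],cv2.COLOR_BGR2HSV))
    if n[-2:]=='11' and n[0]!='t':
        m=(S>190)&(H>5)&(H<16)&(V>100)&(W[...,2]>0.2)&(W[...,2]<.24); P=W[m]; zt=np.percentile(P[:,2],90); T=P[abs(P[:,2]-zt)<.004]
        r=cv2.minAreaRect((T[:,:2]*1000).astype(np.float32)); A=np.c_[T[:,:2],np.ones(len(T))]
        print(n,'grip top z',zt.round(4),'rect',r,'slope',np.linalg.lstsq(A,T[:,2],rcond=None)[0][:2])
cv2.imwrite('pics/s11c.png',np.hstack([cv2.resize(s['image'][200:400,320:480],(400,500),interpolation=2),cv2.resize(load('scene0')['image'][200:400,320:480],(400,500),interpolation=2)]))
E
```

```text
t 19.77 pos [0.6667 0.1368 0.3198] yawx -171.18 zax [-5.e-04 -4.e-04 -1.e+00] F [ 0.61  0.96 -0.39] M [ 0.029  0.011 -0.008] w 1.001
wrist11 grip top z 0.2235 rect ((588.3023681640625, 124.90528869628906), (49.05678939819336, 23.407390594482422), 8.197624206542969) slope [ 0.00396423 -0.01780008]
scene11 grip top z 0.225 rect ((590.892333984375, 124.02119445800781), (49.771240234375, 23.759363174438477), 9.258138656616211) slope [-0.04192126 -0.01608059]
```

View pics/s11c.png

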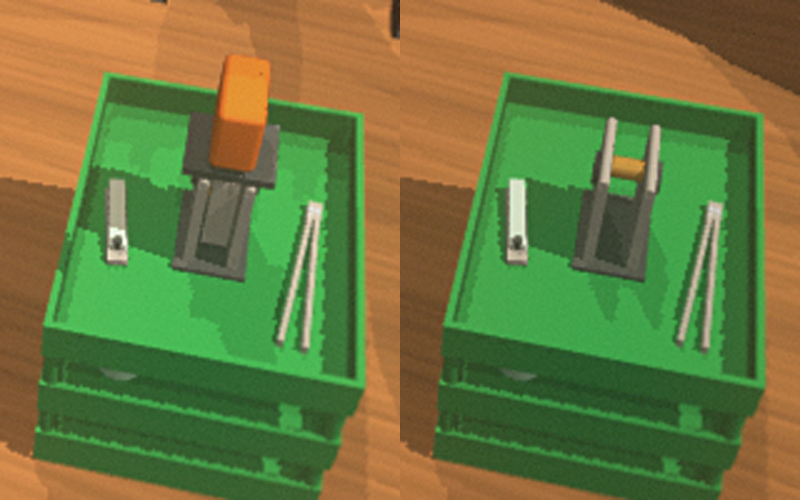

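View pics/wrist11.png

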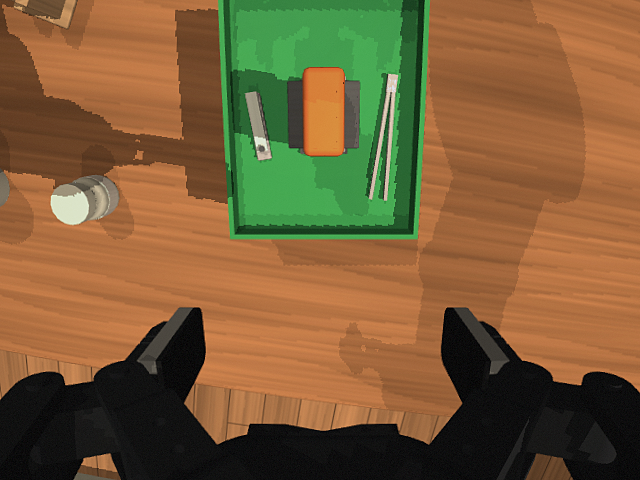

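The handle sits upright and centred on the clevis: orange grip at (325,112) in the wrist view, flange on the cheeks. Forceps and clipper match the starting picture, so I'm handing in.

```bash
python3 -c "
from cell import *
print(job_done())"
```

```text
the job is handed in; nothing more can be done
None
```

The orange handle is latched on the tower's pin and standing fully home; I handed the job in at about 20 s of the 67 s. No verdict is reported.

**What I did:**
- **Placing:** I lifted the handle out of its rest and pushed the hook slowly down over the pin, with about 7 N on it in the readings. The side force dropped at TCP z ≈ 0.1945, which I took as the latch snapping shut. The flange landed at 0.1898, with about 13 N on it, so the clevis is set about 6 mm above its lowest.
- **Pull test:** the latch met the pin after 22 mm of free rise, as described. It held for more than a second.
- **Release:** I lowered the handle to the landing height, let go and withdrew.

**Last checks:**
- **Position:** the wrist camera puts the grip centre within about 1 mm of the tower's axis, about 0.205 m up and upright.
- **Disagreement:** the scene camera reads x about 2.5 mm further out, which is near its calibration error and still within the 10 mm limit. Its depth fit also gave a steeper tilt of the grip top (about 0.045 against 0.02 rad), still within the 0.1 rad limit.
- **Pull force:** I aimed for about 11 N, but during the hold it crept up to about 19 N net of the handle's weight. That is firmer than intended, though below the 25 N limit.
- **Latch:** I did not see it shut in a picture. The evidence is the force drop and the pull test.
- **Other objects:** the forceps and clipper look the same as in the starting picture. The arm did not go near the tub or cup, and I did not measure them at the end.

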